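Park the rolling toy caddy at its mark

TASK

Slide the heavy toy caddy along the drawer until the brass stripe across its middle stands in line with the pair of brass marker pegs, and leave it there at rest, let go. It runs almost without friction: push and brake it gently, only at the sprung buffers on its two ends, without gripping or touching the caddy's box or the teapot riding on it, do not let it run into the end stops, and do not disturb the other toys.

Things in the scene. Friction and masses are not known exactly. Their poses are not given: they have to be found in the camera images.
- drawer: Fixed shallow red drawer, 370 x 940 mm, floor top at z 12 mm, walls 40 mm, back (+x) edge 70 mm; hooks there with bucket and hoop (local x 130-245, z 40-180). Origin at table level in mid-track: the track runs along local y at x=0. End stop blocks across it, 110 mm wide, tops z 62, inner faces at local y -360 and +425. The caddy starts in the +y half and must go to -y. Yaw up to 0.1 rad.
- caddy (a joint): Travel of the caddy, m: 0 with its middle at the drawer's origin, growing towards the drawer's -y (its middle is at local y = -value). It strikes the end stops at 0.225 and -0.29. Rolling resistance nominally 0.3 N per m/s plus 0.003 N: once pushed it coasts for many seconds.
- caddy_base (a point): Closed plywood box of the caddy, 120 mm in x, 160 mm in y, z 28 to 85 mm, with 6 mm edge strips on top (to z 91). Axes as the drawer's; origin at table level (z 0) under its middle. The whole moving caddy with buffers and teapot weighs nominally 2.6 kg (hidden, -28 to +32 %).
- stripe (a point): Middle of the brass stripe that runs across the caddy's top and sides at mid-length (8 mm wide, passing under the teapot, its ends standing out 12 mm beyond the box on both sides), 85 mm above the table.
- lead_buffer: Sprung block on the caddy's -y end, 100 mm wide in x, z 30 to 78 mm, telescoping into the box: 30 N/m, no preload, damping 0.6 N per m/s, stroke 35 mm, 0.1 kg. Its origin coincides with the box's when fully out and moves to +y when pushed in; its flat end face is 135 mm from this origin towards -y. If it meets a thing held still, the caddy bounces back.
- trail_buffer: The same sprung block on the +y end: flat end face 135 mm from its origin towards the drawer's +y; its origin coincides with the box's when fully out and moves to -y when pushed in.
- mark: Pair of brass marker pegs: upright plates on the drawer floor, 20 mm in x, 6 mm in y, tops at z 60 mm, 88 mm either side (x) of the track's middle. Origin midway between them on the drawer floor (z 12 mm), axes as the drawer's. The stripe must end in line with them (same local y).
- teapot (a point): White porcelain toy teapot seated in a recess on the middle of the caddy's top, about 115 mm over spout and handle (these lie along x), 80 mm across the body, 77 mm high (top 162 mm above the table); origin under its centre.
- sailboat: Blue toy sailboat, 45 x 100 mm, 120 mm high, standing in the drawer behind the track; origin at the centre of its underside.
- skittle: Wooden skittle, 42 mm thick, 95 mm high, standing in the drawer behind the track; origin at the centre of its underside.
- drum: Round wooden toy drum, 70 mm across, 50 mm high, in the drawer behind the track; origin at the centre of its underside.
- cup: Small white toy mug, 48 mm across, 40 mm high, in the drawer behind the track; origin at the centre of its underside.

How it is judged:
By the outcome, as a careful person would: the job done as asked, in the order asked, and still so for the second after the job is handed in, with the robot touching nothing.
It also fails if it takes over 30 s, if anything falls off the work surface, if the arm or the gripper's body presses on something with over 40 N, if the wrist force passes 120 N, or if a joint passes its speed limit or range.

ROBOT

A 7-joint arm with a two-finger parallel gripper is mounted at the origin on the work surface. World frame = base frame: x ahead of the robot, y to its left, z up, the work surface at z = 0. Lengths are in m, angles in rad, forces in N, time in s.
With the tool pointing down it reaches from about 0.425 to 1.025 m from the base axis. Payload 9.4 kg.
Tool frame: the origin (TCP) lies on the front face of the gripper's body, between the roots of the fingers; the fingertips stand arm.tcp_to_tips ahead of it and the grasp point (between the pads) lies 54 mm ahead of it (arm.tcp_to_tips is the distance from the TCP to the fingertips, in m); z points along the fingers, y is the line along which they close (so a half turn about z gives the same grasp; the last joint's range is limited). The gripper opens to 85 mm and grips with 20 to 120 N. Pads are 22 mm wide; open, the fingers measure 114 mm over their backs; the gripper's body (76 mm by 85 mm) begins 54 mm behind the grasp point. The pads swing forward as they close: fully open they stand 13 mm farther back than shut.
Start: joints at [1.212, 0.599, -0.003, 1.599, 0.002, 0.943, -0.08], TCP at [0.202, -0.696, 0.304] pointing down, gripper open.
Joint ranges: [-2.57, 2.57], [-0.35, 1.97], [-1.29, 1.29], [0.11, 2.56], [-1.05, 4.19], [0.11, 1.86], [-2.63, 2.63]. Speed limits (rad/s): [2.22, 2.22, 3.01, 3.01, 3.14, 3.14, 3.14].

INTERFACE

Orientations are given as a unit quaternion [w, x, y, z].
In Python, from cell import arm, eyes gives the robot as it stands.
- The arm moves only by the tool arm_command, never from a script. Its argument "steps" is a list of rows, each an object of numbers: "dx", "dy", "dz": the shift along the world's x, y, z in mm; "spin": the turn about the world's z in degrees; "jaw": the finger opening in mm, from 0 to 85.4. In form: [{"dx": .., "dy": .., "dz": .., "spin": .., "jaw": ..}, ...]. A call has 1 to 8 rows; each row is the pose to reach, as a shift and turn from the pose commanded when the call began; what a row does not reach only later rows make up. A row lasts 1/10 s, in which the tool goes at most 50 mm and 8.59 degrees, less where a joint would pass 70% of its speed; a pose out of reach is approached as far as the arm can. A call with a gripper value outside its range is refused whole. The fingers move at their own pace and stop on an object; "grip_force" is the grip in N (left out, the last holds). Time passes only in rows, so rows that repeat a pose let the fingers close. It gives the time, the measured TCP pose, the force, the opening and the grip force at its end, in the units of the state.
- arm.read_state(): the state, without advancing time (a new reading comes with each control period).
- eyes.grab_frame(name): name is "side" or "top" or "wrist"; returns the picture (420x560x3 uint8, red, green, blue); there is no depth.
- eyes.camera_info(name): a dict with "fx", "fy", "cx", "cy" (pixels), "camera_from_world" (4x4, takes a point from world to camera coordinates); the wrist camera has in their place "mount" (4x4, takes a point from camera to tool coordinates, whose origin is the TCP and whose axes are the flange's). Camera axes: x right, y up, looking along -z (the intrinsics and any distortion apply to the point x, -y, -z); pixel columns grow to the right and rows downward; lengths in m; the calibration is good to about 2 mm. A picture is of the moment at which its call begins: read the wrist's pose just before it. camera_info takes no time and is no camera call.
- arm.job_done(): hands the job in; it is judged then, once.
The state is a dict: "time_s": time; "q": joint angles; "joint_vel": joint speeds; "joint_efforts": joint torques, N m; "ee_pos": TCP position; "tool_rot": TCP orientation; "contact_force": force on the tool from outside, world axes, zero at the start; "moment": the same for the moment, N m; "width": opening from 0.0 (shut) to 1.0 (fully open); "grasp_force": force on a finger pad.
Only numpy, scipy, OpenCV 4.12 (cv2) and the standard library are available. Lean on these libraries where they do the work, as an engineer would, in place of code of your own. Each camera call takes 0.05 s, during which the arm holds its last target. There are 200 camera calls.

## Working session

There is one attempt and no reset: what is moved stays moved. The work goes in short steps, Python scripts to look and compute and a tool call to move; the robot and the scene stay as the last step left them, time stands still between calls to the robot, and variables do not carry over. Pictures are saved under pics/ and viewed, at most 10 in all, crops included, and the job is handed in when it is done.

Besides the shell and the picture viewer there is one more tool, called after "Request:" by a JSON object that holds its "op" and its "data", one argument or row to a line. arm_command: Moves the arm, as the interface text tells. Its arguments: {"type":"object","properties":{"steps":{"type":"array"},"grip_force":{"type":"number"}},"required":["steps"]}

```bash
ls; mkdir -p pics; python3 - <<'E'
from cell import arm, eyes
import cv2, json
s=arm.read_state();print(s, arm.tcp_to_tips)
for n in("side","top"):
    cv2.imwrite(f"pics/{n}0.png",eyes.grab_frame(n)[:,:,::-1]);print(n,eyes.camera_info(n))
print(eyes.camera_info("wrist"))
E
```

```text
pics
{'time_s': 0.0, 'q': array([ 1.21231478,  0.60013846, -0.00255294,  1.6001205 ,  0.00177324,
        0.94287813, -0.07978968]), 'joint_vel': array([-0.00064352,  0.00120226, -0.00166318, -0.00033623, -0.00195486,
       -0.00017387,  0.0011793 ]), 'joint_efforts': array([ 1.27114017e-03, -7.76457310e+01,  1.56613357e+00, -2.58006674e+01,
        1.24623490e-02,  9.13639495e-03,  9.97142848e-06]), 'ee_pos': array([ 0.20150715, -0.69606995,  0.30301043]), 'tool_rot': array([-7.53296001e-04,  9.90086718e-01,  1.40455315e-01, -1.64708010e-04]), 'contact_force': array([ 0.2372306,  0.0049333, -0.8321195]), 'moment': array([ 0.01029116,  0.04397889, -0.00895484]), 'grasp_force': 0.0, 'width': 0.999308797991096} 0.0726
side {'fx': 450.04485535599537, 'fy': 450.04485535599537, 'cx': 282.752516005142, 'cy': 204.23723183317938, 'camera_from_world': array([[-0.05961386, -0.99806153,  0.01787118, -0.00853183],
       [ 0.77799448, -0.03523729,  0.62728217, -0.51826732],
       [-0.62543647,  0.05129839,  0.77858699, -0.60393767],
       [ 0.        ,  0.        ,  0.        ,  1.        ]])}
top {'fx': 463.945842012049, 'fy': 463.945842012049, 'cx': 278.96122684695086, 'cy': 212.2630979496969, 'camera_from_world': array([[-0.00518294, -0.99978504, -0.02007514, -0.01492699],
       [ 0.9911759 , -0.0077953 ,  0.13232374, -0.62733146],
       [-0.13245179, -0.01921217,  0.99100324, -1.06032291],
       [ 0.        ,  0.        ,  0.        ,  1.        ]])}
{'fx': 373.31005248497644, 'fy': 373.31005248497644, 'cx': 278.6376231957479, 'cy': 204.35531090032887, 'mount': array([[-1.62194295e-04,  9.49699737e-01,  3.13161913e-01,
         8.03446378e-02],
       [ 9.99999436e-01, -1.74546981e-04,  1.04725834e-03,
         7.99728601e-04],
       [ 1.04924244e-03,  3.13161907e-01, -9.49699173e-01,
        -7.11328385e-02],
       [ 0.00000000e+00,  0.00000000e+00,  0.00000000e+00,
         1.00000000e+00]])}
```

View pics/top0.png

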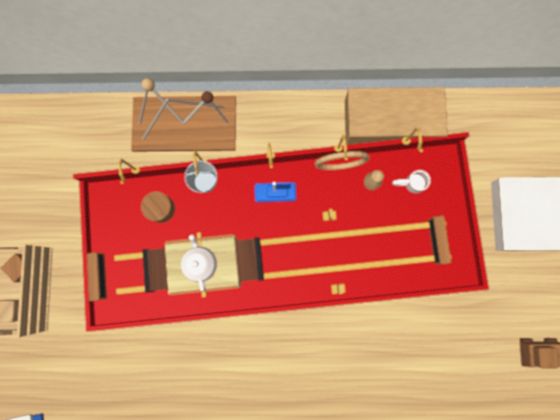

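View pics/side0.png

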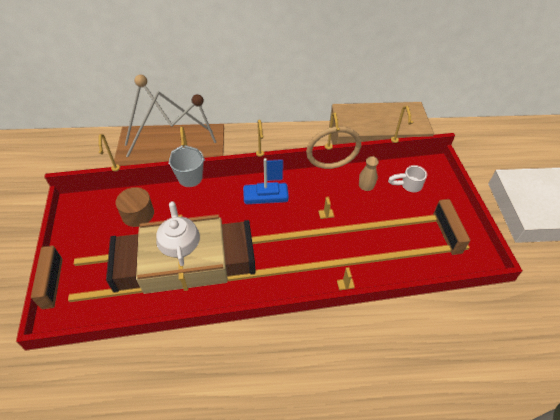

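The top view shows the caddy at the left (+y), with stripe ends near (199,237) and (204,293). The pegs are near (330,215) and (338,289). Next I'll zoom in for accuracy.

```bash
python3 - <<'E'
import cv2,numpy as np
t=cv2.imread("pics/top0.png");s=cv2.imread("pics/side0.png")
f=lambda i,x,y,w,h,k:cv2.resize(i[y:y+h,x:x+w],None,fx=k,fy=k,interpolation=cv2.INTER_CUBIC)
a=f(t,140,225,130,75,6);  # 780x450
cv2.imwrite("pics/c1.png",a)
b=np.vstack([np.hstack([f(t,315,200,40,30,10),f(t,320,275,40,30,10)]),np.hstack([f(s,305,190,40,30,10),f(s,325,262,40,30,10)])])
cv2.imwrite("pics/c2.png",b)
E
```

```text
(no output)
```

View pics/c1.png

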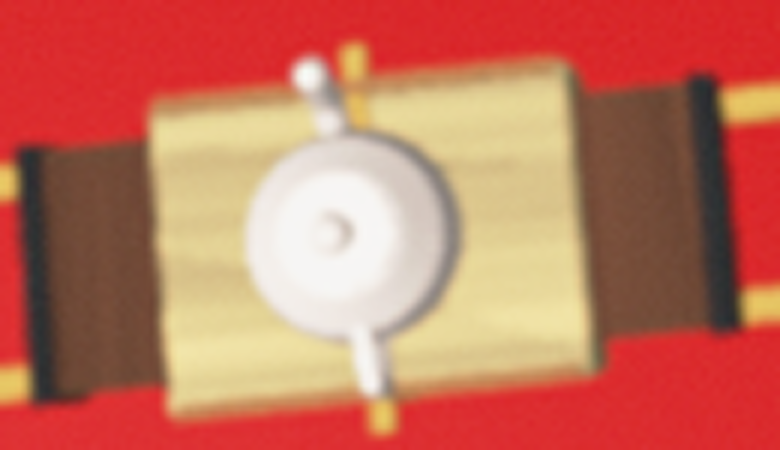

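View pics/c2.png

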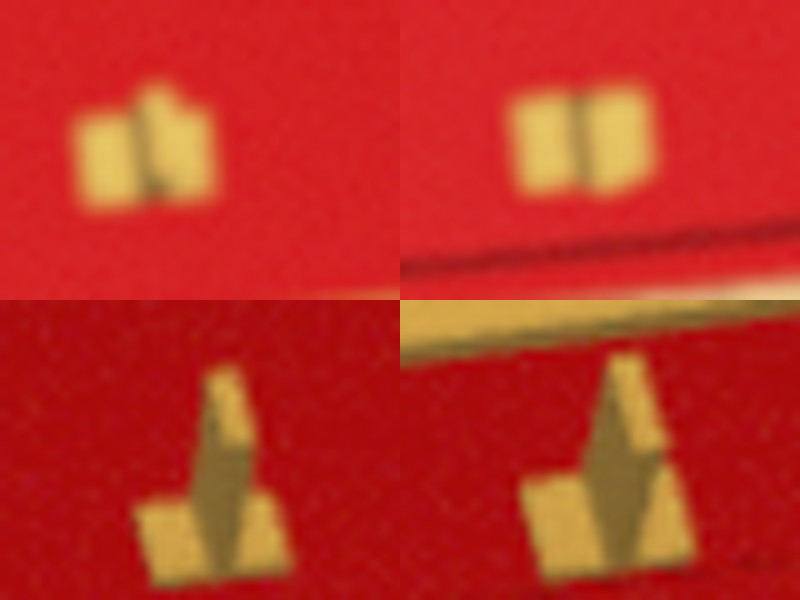

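Stripe ends in the top view are about (198.8,235) and (203.7,294.2). The peg feet are centred at about (329.7,215.7) and (338.3,289.2).

```bash
cat > h.py <<'E'
import numpy as np, cv2
from cell import arm, eyes
C={n:eyes.camera_info(n) for n in("top","side")}
def world(n,u,v,z):
    c=C[n];T=c["camera_from_world"];R,t=T[:3,:3],T[:3,3]
    d=R.T@np.array([(u-c["cx"])/c["fx"],-(v-c["cy"])/c["fy"],-1]);o=-R.T@t
    return (o+d*(z-o[2])/d[2])
def pix(n,p):
    c=C[n];q=c["camera_from_world"]@np.append(p,1)
    return np.array([c["cx"]+c["fx"]*q[0]/-q[2],c["cy"]-c["fy"]*q[1]/-q[2]])
E
python3 - <<'E'
from h import *
g=lambda *a:world("top",*a).round(4)
p1,p2=g(329.7,215.7,.014),g(338.3,289.2,.014)
print("pegs",p1,p2,(p1+p2)/2,np.linalg.norm(p1-p2))
s1,s2=g(198.8,235,.085),g(203.7,294.2,.085);print("stripe",s1,s2,(s1+s2)/2)
box=[(150,100),(572,60),(605,375),(168,418)];b=[g(140+x/6,225+y/6,.09) for x,y in box];print("box",b,np.mean(b,0))
print("trail",[g(140+x/6,225+y/6,.078) for x,y in((20,150),(35,402))],"lead",[g(140+x/6,225+y/6,.078) for x,y in((715,78),(738,325))])
# side: feet
q1,q2=world("side",305+21.3,190+24.5,.014),world("side",325+21,262+22.3,.014);print("side pegs",q1,q2,(q1+q2)/2)
print("rails",[g(*a) for a in((262,242.5,.02),(435,226,.02),(265,276,.02),(435,260,.02))])
print("stops",[g(*a) for a in((102,254,.062),(104,298,.062),(432,219,.062),(436,262,.062))])
E
```

```text
pegs [ 0.6215 -0.1416  0.014 ] [ 0.4454 -0.1585  0.014 ] [ 0.53345 -0.15005  0.014  ] 0.1769090726898991
stripe [0.5707 0.1627 0.085 ] [0.438  0.1493 0.085 ] [0.50435 0.156   0.085  ]
box [array([0.5557, 0.2382, 0.09  ]), array([0.5697, 0.0789, 0.09  ]), array([0.4525, 0.0658, 0.09  ]), array([0.4375, 0.2282, 0.09  ])] [0.50385  0.152775 0.09    ]
trail [array([0.5378, 0.2906, 0.078 ]), array([0.4431, 0.2817, 0.078 ])] lead [array([0.5635, 0.0257, 0.078 ]), array([0.4705, 0.017 , 0.078 ])]
side pegs [ 0.61952895 -0.14106478  0.014     ] [ 0.44636472 -0.15892183  0.014     ] [ 0.53294684 -0.1499933   0.014     ]
rails [array([0.5571, 0.0225, 0.02  ]), array([ 0.594 , -0.3924,  0.02  ]), array([0.4773, 0.0154, 0.02  ]), array([ 0.5129, -0.3884,  0.02  ])]
stops [array([0.53  , 0.3918, 0.062 ]), array([0.4294, 0.3826, 0.062 ]), array([ 0.606, -0.373,  0.062]), array([ 0.5072, -0.3773,  0.062 ])]
```

Request:
{"op": "arm_command", "data": {
  "steps": [
    {"dx": 27, "dy": 41, "dz": 0, "spin": -2, "jaw": 0},
    {"dx": 54, "dy": 82, "dz": 0, "spin": -4, "jaw": 0},
    {"dx": 81, "dy": 123, "dz": 0, "spin": -6, "jaw": 0},
    {"dx": 108, "dy": 164, "dz": 0, "spin": -8, "jaw": 0},
    {"dx": 135, "dy": 205, "dz": 0, "spin": -10.8, "jaw": 0},
    {"dx": 162, "dy": 246, "dz": 0, "spin": -10.8, "jaw": 0},
    {"dx": 189, "dy": 287, "dz": 0, "spin": -10.8, "jaw": 0},
    {"dx": 216, "dy": 328, "dz": 0, "spin": -10.8, "jaw": 0}
  ]
}}

```text
time_s: 0.9
ee_pos: [0.4183, -0.3665, 0.3038]
tool_rot: [-0.0, 0.999, 0.047, -0.0]
contact_force: [1.2, -0.9, 0.6]
width: -0.0
grasp_force: 0.0
```

Request:
{"op": "arm_command", "data": {
  "steps": [
    {"dx": 12, "dy": 48},
    {"dx": 24, "dy": 96},
    {"dx": 36, "dy": 144},
    {"dx": 48, "dy": 192},
    {"dx": 60, "dy": 240},
    {"dx": 70, "dy": 289},
    {"dx": 70, "dy": 339},
    {"dx": 70, "dy": 389}
  ]
}}

```text
schema error: expected keys dx, dy, dz, spin, jaw
```

Request:
{"op": "arm_command", "data": {
  "steps": [
    {"dx": 0, "dy": 50},
    {"dx": 0, "dy": 100},
    {"dx": 0, "dy": 150},
    {"dx": 0, "dy": 200},
    {"dx": 0, "dy": 250},
    {"dx": 0, "dy": 300},
    {"dx": 0, "dy": 306},
    {"dx": 0, "dy": 306}
  ]
}}

```text
schema error: expected keys dx, dy, dz, spin, jaw
```

Request:
{"op": "arm_command", "data": {
  "steps": [
    {"dx": 12, "dy": 48, "dz": 0, "spin": 0, "jaw": 0},
    {"dx": 24, "dy": 96, "dz": 0, "spin": 0, "jaw": 0},
    {"dx": 36, "dy": 144, "dz": 0, "spin": 0, "jaw": 0},
    {"dx": 48, "dy": 192, "dz": 0, "spin": 0, "jaw": 0},
    {"dx": 60, "dy": 240, "dz": 0, "spin": 0, "jaw": 0},
    {"dx": 70, "dy": 289, "dz": 0, "spin": 0, "jaw": 0},
    {"dx": 70, "dy": 339, "dz": 0, "spin": 0, "jaw": 0},
    {"dx": 70, "dy": 389, "dz": 0, "spin": 0, "jaw": 0}
  ]
}}

```text
time_s: 1.7
ee_pos: [0.4874, 0.0226, 0.3037]
tool_rot: [0.0, 0.999, 0.047, -0.0]
contact_force: [0.5, 0.1, 1.3]
width: 0.0
grasp_force: 0.0
```

Request:
{"op": "arm_command", "data": {
  "steps": [
    {"dx": 0, "dy": 50, "dz": 0, "spin": 0, "jaw": 0},
    {"dx": 0, "dy": 100, "dz": 0, "spin": 0, "jaw": 0},
    {"dx": 0, "dy": 150, "dz": 0, "spin": 0, "jaw": 0},
    {"dx": 0, "dy": 200, "dz": 0, "spin": 0, "jaw": 0},
    {"dx": 0, "dy": 250, "dz": 0, "spin": 0, "jaw": 0},
    {"dx": 0, "dy": 300, "dz": -10, "spin": 0, "jaw": 0},
    {"dx": 0, "dy": 306, "dz": -60, "spin": 0, "jaw": 0},
    {"dx": 0, "dy": 306, "dz": -100, "spin": 0, "jaw": 0}
  ]
}}

```text
time_s: 2.5
ee_pos: [0.4868, 0.3295, 0.2025]
tool_rot: [-0.001, 0.999, 0.049, 0.0]
contact_force: [0.2, -0.3, -0.3]
width: 0.0
grasp_force: 0.0
```

Request:
{"op": "arm_command", "data": {
  "steps": [
    {"dx": 1, "dy": 0, "dz": -45, "spin": 0, "jaw": 0},
    {"dx": 1, "dy": 0, "dz": -80, "spin": 0, "jaw": 0},
    {"dx": 1, "dy": 0, "dz": -80, "spin": 0, "jaw": 0}
  ]
}}

```text
time_s: 2.8
ee_pos: [0.4866, 0.3254, 0.1195]
tool_rot: [0.002, 0.999, 0.047, -0.003]
contact_force: [0.3, -0.7, 0.2]
width: 0.003
grasp_force: 0.0
```

```bash
python3 - <<'E'
from h import *
a=eyes.grab_frame("side")[:,:,::-1];b=eyes.grab_frame("top")[:,:,::-1]
f=lambda i,x,y,w,h,k:cv2.resize(i[y:y+h,x:x+w],None,fx=k,fy=k,interpolation=cv2.INTER_CUBIC)
cv2.imwrite("pics/p1.png",np.vstack([f(a,20,170,260,140,2.1),f(b,70,200,260,140,2.1)]));print(arm.read_state()["ee_pos"])
E
```

```text
[0.48849646 0.32652523 0.12388538]
```

View pics/p1.png

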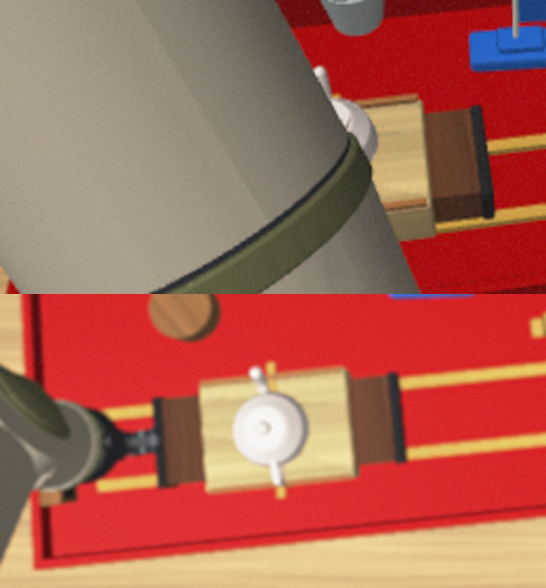

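```bash
cat >> h.py <<'E'
M=np.array([.5332,-.150]);E_=np.array([.094,-.9956])
tpl0=cv2.imread("pics/top0.png");R0=(166,234,73,61)  # x,y,w,h box
def track(im):
    x,y,w,h=R0;t=tpl0[y:y+h,x:x+w];m=np.zeros((h,w),np.uint8);m[4:-4,:12]=255;m[4:-4,-20:]=255
    m3=cv2.merge([m]*3)
    r=cv2.matchTemplate(im,t,cv2.TM_SQDIFF_NORMED,mask=m3);r[~np.isfinite(r)]=9
    _,_,(a,b),_=cv2.minMaxLoc(r);
    sub=lambda q:(q[0]-q[2])/(2*(q[0]-2*q[1]+q[2]))
    du=sub(r[b,a-1:a+2]);dv=sub(r[b-1:b+2,a])
    P=world("top",201.3+a+du-x,264.6+b+dv-y,.088)
    return (P[:2]-M)@E_, r[b,a]
def caddy():
    t=arm.read_state()["time_s"];im=eyes.grab_frame("top")[:,:,::-1].copy();s=track(im);return t,s[0],s[1],im
E
python3 - <<'E'
from h import *
print(world("top",146,269.5,.05),pix("top",[.4885,.3265,.05]))
t,s,q,im=caddy();print(t,s,q); print(track(tpl0))
p=arm.read_state()["ee_pos"][:2];print("tool s",(p-M)@E_)
print(im[265:275,125:150].mean(2).astype(int))
E
```

```text
[0.49388614 0.29160031 0.05      ] [131.04195585 271.90860349]
2.9 -0.30666074648414204 4.9579518e-05
(np.float64(-0.3066643793432702), np.float32(-3.48763e-08))
tool s -0.47890986511911554
[[ 33  39  49  58  67  70  75  78  83  85  99 115 110  88  70  69  74  72
   61  50  46  49  55  69  75]
 [ 33  28  34  44  43  45  48  58  61  67  87 109 109  86  70  74  87  87
   76  61  54  51  55  65  73]
 [ 34  32  33  37  41  47  52  61  69  72  84 100  99  89  81  88 103 107
   95  76  59  50  55  66  75]
 [ 33  35  32  41  49  61  69  80  87  89  91  94  95  92  90  97 110 115
  103  84  64  53  54  66  73]
 [ 34  32  35  40  51  65  72  84  93  94  95  92  93  93  95 100 113 118
  106  84  63  51  51  63  74]
 [ 34  34  33  37  51  63  71  84  93  94  91  93  94  92  92  98 112 117
  103  82  62  52  52  65  72]
 [ 35  34  35  40  46  57  65  77  83  86  88  95  97  88  84  89 102 108
   94  72  54  49  54  62  74]
 [ 30  35  33  35  39  50  55  58  66  70  82 100 103  88  70  74  85  85
   73  59  47  46  52  63  73]
 [ 33  34  35  36  36  43  43  45  52  58  80 104 112  90  67  62  73  72
   63  52  45  42  53  64  72]
 [ 32  32  33  34  40  43  46  52  52  57  75  98 105  89  71  71  77  77
   65  54  45  48  52  59  70]]
```

Request:
{"op": "arm_command", "data": {
  "steps": [
    {"dx": 0, "dy": -3, "dz": 9, "spin": 0, "jaw": 0},
    {"dx": 0.6, "dy": -7, "dz": 9, "spin": 0, "jaw": 0},
    {"dx": 1, "dy": -11, "dz": 9, "spin": 0, "jaw": 0},
    {"dx": 1.4, "dy": -15, "dz": 9, "spin": 0, "jaw": 0},
    {"dx": 1.8, "dy": -19, "dz": 9, "spin": 0, "jaw": 0},
    {"dx": 2.2, "dy": -23, "dz": 9, "spin": 0, "jaw": 0},
    {"dx": 2.5, "dy": -27, "dz": 9, "spin": 0, "jaw": 0},
    {"dx": 2.9, "dy": -31, "dz": 9, "spin": 0, "jaw": 0}
  ]
}}

```text
time_s: 3.75
ee_pos: [0.4915, 0.2953, 0.1327]
tool_rot: [0.0, 0.999, 0.047, -0.0]
contact_force: [-0.7, 0.2, -0.2]
width: -0.001
grasp_force: 0.1
```

Request:
{"op": "arm_command", "data": {
  "steps": [
    {"dx": 0.4, "dy": -4, "dz": 0, "spin": 0, "jaw": 0},
    {"dx": 0.8, "dy": -8, "dz": 0, "spin": 0, "jaw": 0},
    {"dx": 1.1, "dy": -12, "dz": 0, "spin": 0, "jaw": 0},
    {"dx": 1.5, "dy": -16, "dz": 0, "spin": 0, "jaw": 0}
  ]
}}

```text
time_s: 4.15
ee_pos: [0.493, 0.2793, 0.1328]
tool_rot: [0.0, 0.999, 0.047, -0.0]
contact_force: [-0.3, 0.1, 0.2]
width: 0.001
grasp_force: 0.1
```

```bash
python3 - <<'E'
from h import *
t,s,q,im=caddy();p=arm.read_state();print(t,s,q,(p["ee_pos"][:2]-M)@E_,p["ee_pos"],p["contact_force"])
E
```

```text
4.15 -0.2901959826696656 0.0008381455 -0.4302960366228263 [0.49311731 0.27841328 0.13283758] [ 0.05245636 -1.09293703 -0.47719382]
```

Request:
{"op": "arm_command", "data": {
  "steps": [
    {"dx": 0.4, "dy": -4, "dz": 0, "spin": 0, "jaw": 0},
    {"dx": 0.8, "dy": -8, "dz": 0, "spin": 0, "jaw": 0},
    {"dx": 1.1, "dy": -12, "dz": 0, "spin": 0, "jaw": 0}
  ]
}}

```text
time_s: 4.5
ee_pos: [0.4941, 0.2672, 0.1329]
tool_rot: [0.0, 0.999, 0.047, -0.0]
contact_force: [0.6, -1.4, -0.5]
width: 0.001
grasp_force: 0.0
```

```bash
python3 - <<'E'
from h import *
t,s,q,im=caddy();p=arm.read_state();print(t,s,q,(p["ee_pos"][:2]-M)@E_,p["ee_pos"],p["contact_force"])
E
```

```text
4.5 -0.2667735225315137 0.0010702693 -0.41819132900760314 [0.49416216 0.26635373 0.13284142] [-0.11057218 -0.83492589 -0.34122628]
```

Request:
{"op": "arm_command", "data": {
  "steps": [
    {"dx": 0, "dy": 10, "dz": 40, "spin": 0, "jaw": 0},
    {"dx": 0, "dy": 10, "dz": 88, "spin": 0, "jaw": 0},
    {"dx": 0, "dy": 10, "dz": 136, "spin": 0, "jaw": 0},
    {"dx": 2, "dy": -20, "dz": 150, "spin": 0, "jaw": 0},
    {"dx": 7, "dy": -69, "dz": 150, "spin": 0, "jaw": 0},
    {"dx": 12, "dy": -118, "dz": 150, "spin": 0, "jaw": 0},
    {"dx": 17, "dy": -167, "dz": 150, "spin": 0, "jaw": 0},
    {"dx": 21, "dy": -216, "dz": 150, "spin": 0, "jaw": 0}
  ]
}}

```text
time_s: 5.35
ee_pos: [0.515, 0.0497, 0.2831]
tool_rot: [0.0, 0.999, 0.047, 0.0]
contact_force: [0.6, -0.5, 0.7]
width: -0.001
grasp_force: 0.0
```

Request:
{"op": "arm_command", "data": {
  "steps": [
    {"dx": 5, "dy": -49, "dz": 0, "spin": 0, "jaw": 0},
    {"dx": 9, "dy": -98, "dz": 0, "spin": 0, "jaw": 0},
    {"dx": 14, "dy": -147, "dz": 0, "spin": 0, "jaw": 0},
    {"dx": 19, "dy": -196, "dz": 0, "spin": 0, "jaw": 0},
    {"dx": 23, "dy": -245, "dz": 0, "spin": 0, "jaw": 0},
    {"dx": 24, "dy": -260, "dz": -45, "spin": 0, "jaw": 0}
  ]
}}

```text
time_s: 5.95
ee_pos: [0.5411, -0.2156, 0.2418]
tool_rot: [0.003, 0.999, 0.043, 0.005]
contact_force: [1.2, 0.7, -0.8]
width: 0.0
grasp_force: 0.0
```

```bash
python3 - <<'E'
from h import *
t,s,q,im=caddy();p=arm.read_state();print(t,s,q,(p["ee_pos"][:2]-M)@E_,p["ee_pos"],p["contact_force"])
cv2.imwrite("pics/a.png",im)
E
```

```text
5.95 -0.18120553041218013 0.0018224035 0.06448295113951412 [ 0.53732001 -0.21437894  0.23235291] [-1.77379894 -1.06313596 -5.30906619]
```

Request:
{"op": "arm_command", "data": {
  "steps": [
    {"dx": 0, "dy": 0, "dz": -45, "spin": 0, "jaw": 0},
    {"dx": 0, "dy": 0, "dz": -85, "spin": 0, "jaw": 0},
    {"dx": 0, "dy": 0, "dz": -105, "spin": 0, "jaw": 0}
  ]
}}

```text
time_s: 6.3
ee_pos: [0.5377, -0.2075, 0.13]
tool_rot: [-0.001, 0.999, 0.047, -0.002]
contact_force: [0.2, 0.4, 0.7]
width: 0.001
grasp_force: 0.0
```

```bash
python3 - <<'E'
from h import *
for i in range(3):
    t,s,q,im=caddy();p=arm.read_state();print(t,s,q,(p["ee_pos"][:2]-M)@E_,p["ee_pos"],p["contact_force"])
cv2.imwrite("pics/b.png",im)
E
```

```text
6.3 -0.1632257479261522 0.0022138867 0.05728148754570778 [ 0.53718004 -0.20715886  0.12809309] [-0.67102577  0.30172007 -1.98423197]
6.35 -0.16072681612435194 0.0019758404 0.05751309973293238 [ 0.53763171 -0.20734885  0.13014829] [ 0.09667771  0.33690311 -0.00527237]
6.4 -0.15821000570925373 0.0015650842 0.057973334424819736 [ 0.53848079 -0.20773096  0.1319082 ] [ 0.26812396  0.50564099 -0.11729984]
```

View pics/b.png

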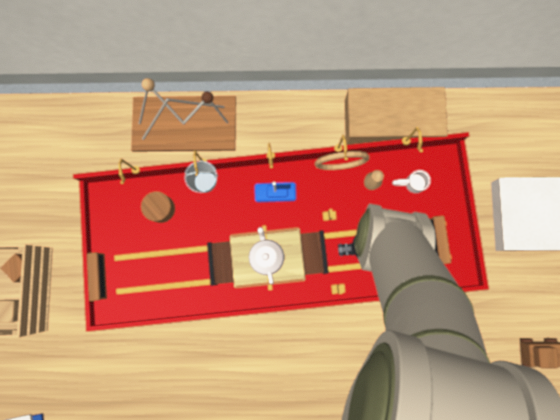

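Request:
{"op": "arm_command", "data": {
  "steps": [
    {"dx": 4, "dy": -40, "dz": 0, "spin": 0, "jaw": 0},
    {"dx": 6, "dy": -65, "dz": 0, "spin": 0, "jaw": 0},
    {"dx": 6, "dy": -65, "dz": 0, "spin": 0, "jaw": 0},
    {"dx": 6, "dy": -65, "dz": 0, "spin": 0, "jaw": 0},
    {"dx": 6, "dy": -65, "dz": 0, "spin": 0, "jaw": 0},
    {"dx": 6, "dy": -65, "dz": 0, "spin": 0, "jaw": 0},
    {"dx": 6, "dy": -65, "dz": 0, "spin": 0, "jaw": 0},
    {"dx": 6, "dy": -65, "dz": 0, "spin": 0, "jaw": 0}
  ]
}}

```text
time_s: 7.25
ee_pos: [0.5452, -0.2728, 0.133]
tool_rot: [-0.0, 0.999, 0.047, -0.0]
contact_force: [-0.4, -0.2, -1.5]
width: -0.002
grasp_force: 0.0
```

Request:
{"op": "arm_command", "data": {
  "steps": [
    {"dx": 0, "dy": 0, "dz": 0, "spin": 0, "jaw": 0},
    {"dx": 0, "dy": 0, "dz": 0, "spin": 0, "jaw": 0},
    {"dx": 0, "dy": 0, "dz": 0, "spin": 0, "jaw": 0},
    {"dx": 0, "dy": 0, "dz": 0, "spin": 0, "jaw": 0},
    {"dx": 0, "dy": 0, "dz": 0, "spin": 0, "jaw": 0}
  ]
}}

```text
time_s: 7.75
ee_pos: [0.5451, -0.2735, 0.1328]
tool_rot: [0.0, 0.999, 0.047, -0.0]
contact_force: [0.3, 0.1, -0.4]
width: 0.002
grasp_force: 0.0
```

```bash
cat >m.py <<'E'
import sys
from h import *
for i in range(int(sys.argv[1])):
    t,s,q,im=caddy();p=arm.read_state();print(round(t,3),round(s,4),q,((p["ee_pos"][:2]-M)@E_).round(4),p["ee_pos"].round(4),p["contact_force"].round(1))
cv2.imwrite("pics/last.png",im)
E
python3 m.py 2
```

```text
7.75 -0.0986 0.0013031049 0.124 [ 0.5451 -0.2735  0.1328] [-0.1  0.4 -0.2]
7.8 -0.0966 0.0011980293 0.124 [ 0.5451 -0.2735  0.1328] [ 0.3 -0.3  0.3]
```

Request:
{"op": "arm_command", "data": {
  "steps": [
    {"dx": 1, "dy": -8, "dz": 0, "spin": 0, "jaw": 0},
    {"dx": 1, "dy": -8, "dz": 0, "spin": 0, "jaw": 0},
    {"dx": 1, "dy": -8, "dz": 0, "spin": 0, "jaw": 0},
    {"dx": 1, "dy": -8, "dz": 0, "spin": 0, "jaw": 0},
    {"dx": 1, "dy": -8, "dz": 0, "spin": 0, "jaw": 0},
    {"dx": 1, "dy": -8, "dz": 0, "spin": 0, "jaw": 0},
    {"dx": 1, "dy": -8, "dz": 0, "spin": 0, "jaw": 0},
    {"dx": 1, "dy": -8, "dz": 0, "spin": 0, "jaw": 0}
  ]
}}

```text
time_s: 8.65
ee_pos: [0.5461, -0.2813, 0.1329]
tool_rot: [-0.0, 0.999, 0.047, -0.0]
contact_force: [-0.2, 0.3, -0.2]
width: -0.008
grasp_force: 0.0
```

Request:
{"op": "arm_command", "data": {
  "steps": [
    {"dx": 0, "dy": 0, "dz": 0, "spin": 0, "jaw": 0},
    {"dx": 0, "dy": 0, "dz": 0, "spin": 0, "jaw": 0},
    {"dx": 0, "dy": 0, "dz": 0, "spin": 0, "jaw": 0},
    {"dx": 0, "dy": 0, "dz": 0, "spin": 0, "jaw": 0},
    {"dx": 0, "dy": 0, "dz": 0, "spin": 0, "jaw": 0},
    {"dx": 0, "dy": 0, "dz": 0, "spin": 0, "jaw": 0}
  ]
}}

```text
time_s: 9.25
ee_pos: [0.5461, -0.2814, 0.1329]
tool_rot: [-0.0, 0.999, 0.047, -0.0]
contact_force: [-0.5, 0.2, 0.4]
width: 0.003
grasp_force: 0.0
```

```bash
python3 m.py 2
```

```text
9.25 -0.0461 0.0018639205 0.132 [ 0.5461 -0.2814  0.1329] [-0.4 -0.1  0.2]
9.3 -0.0446 0.0014091897 0.1321 [ 0.5461 -0.2814  0.1329] [-0.8 -0.3  0.2]
```

Request:
{"op": "arm_command", "data": {
  "steps": [
    {"dx": 0, "dy": 0, "dz": 0, "spin": 0, "jaw": 0},
    {"dx": 0, "dy": 0, "dz": 0, "spin": 0, "jaw": 0},
    {"dx": 0, "dy": 0, "dz": 0, "spin": 0, "jaw": 0},
    {"dx": 0, "dy": 0, "dz": 0, "spin": 0, "jaw": 0},
    {"dx": 0, "dy": 0, "dz": 0, "spin": 0, "jaw": 0},
    {"dx": 0, "dy": 0, "dz": 0, "spin": 0, "jaw": 0},
    {"dx": 0.1, "dy": -1.2, "dz": 0, "spin": 0, "jaw": 0},
    {"dx": 0.2, "dy": -2.4, "dz": 0, "spin": 0, "jaw": 0}
  ]
}}

```text
time_s: 10.15
ee_pos: [0.5464, -0.2839, 0.1329]
tool_rot: [0.0, 0.999, 0.047, 0.0]
contact_force: [-0.1, -0.1, -0.8]
width: -0.0
grasp_force: 0.0
```

Request:
{"op": "arm_command", "data": {
  "steps": [
    {"dx": 0.1, "dy": -1.2, "dz": 0, "spin": 0, "jaw": 0},
    {"dx": 0.2, "dy": -2.4, "dz": 0, "spin": 0, "jaw": 0},
    {"dx": 0.3, "dy": -3.6, "dz": 0, "spin": 0, "jaw": 0},
    {"dx": 0.4, "dy": -4.8, "dz": 0, "spin": 0, "jaw": 0}
  ]
}}

```text
time_s: 10.55
ee_pos: [0.5467, -0.2888, 0.1329]
tool_rot: [0.0, 0.999, 0.047, -0.0]
contact_force: [-0.3, 0.2, 0.2]
width: 0.002
grasp_force: 0.0
```

```bash
python3 m.py 1
```

```text
10.55 -0.0106 0.0017427261 0.1396 [ 0.5467 -0.289   0.1329] [-0.2 -0.1  0.6]
```

Request:
{"op": "arm_command", "data": {
  "steps": [
    {"dx": 0.1, "dy": -1.3, "dz": 0, "spin": 0, "jaw": 0},
    {"dx": 0.2, "dy": -2.6, "dz": 0, "spin": 0, "jaw": 0},
    {"dx": 0.3, "dy": -3.9, "dz": 0, "spin": 0, "jaw": 0},
    {"dx": 0.4, "dy": -5.1, "dz": 0, "spin": 0, "jaw": 0},
    {"dx": 0.5, "dy": -6.3, "dz": 0, "spin": 0, "jaw": 0},
    {"dx": 0.6, "dy": -7.5, "dz": 0, "spin": 0, "jaw": 0},
    {"dx": 0.7, "dy": -8.7, "dz": 0, "spin": 0, "jaw": 0}
  ]
}}

```text
time_s: 11.3
ee_pos: [0.5474, -0.2974, 0.1329]
tool_rot: [-0.0, 0.999, 0.047, -0.0]
contact_force: [0.4, 0.0, -0.8]
width: -0.001
grasp_force: 0.0
```

```bash
python3 m.py 1
```

```text
11.3 -0.0011 0.0021262714 0.1483 [ 0.5474 -0.2977  0.1329] [ 0.6 -0.7  0.7]
```

Request:
{"op": "arm_command", "data": {
  "steps": [
    {"dx": 0.2, "dy": -2, "dz": 0, "spin": 0, "jaw": 0},
    {"dx": 1, "dy": -10, "dz": 0, "spin": 0, "jaw": 0}
  ]
}}

```text
time_s: 11.55
ee_pos: [0.5485, -0.3067, 0.1329]
tool_rot: [-0.0, 0.999, 0.047, -0.0]
contact_force: [-0.7, -0.5, -0.6]
width: 0.002
grasp_force: 0.0
```

```bash
python3 m.py 5
```

```text
11.55 -0.0007 0.002719108 0.1599 [ 0.5485 -0.3091  0.133 ] [-0.5 -2.8  0.7]
11.6 -0.0006 0.0026414155 0.1596 [ 0.5484 -0.3089  0.1329] [ 0.1 -0.5  0.7]
11.65 -0.0006 0.0025330228 0.159 [ 0.5483 -0.3083  0.1329] [-0.1  0.3 -0.4]
11.7 -0.0005 0.0024618853 0.1585 [ 0.5483 -0.3078  0.1328] [ 0.5 -0.1  0.5]
11.75 -0.0005 0.0024028658 0.1582 [ 0.5483 -0.3074  0.1328] [ 1.1  0.6 -0.4]
```

Request:
{"op": "arm_command", "data": {
  "steps": [
    {"dx": 2, "dy": -25, "dz": 10, "spin": 0, "jaw": 0},
    {"dx": 2, "dy": -30, "dz": 55, "spin": 0, "jaw": 0},
    {"dx": 2, "dy": -30, "dz": 104, "spin": 0, "jaw": 0},
    {"dx": 2, "dy": -30, "dz": 150, "spin": 0, "jaw": 0},
    {"dx": -20, "dy": -74, "dz": 150, "spin": 0, "jaw": 0},
    {"dx": -42, "dy": -118, "dz": 150, "spin": 0, "jaw": 0},
    {"dx": -64, "dy": -162, "dz": 150, "spin": 0, "jaw": 0},
    {"dx": -86, "dy": -206, "dz": 150, "spin": 0, "jaw": 0}
  ]
}}

```text
time_s: 12.6
ee_pos: [0.4615, -0.5145, 0.2832]
tool_rot: [0.0, 0.999, 0.047, 0.0]
contact_force: [0.9, -0.1, -0.7]
width: 0.002
grasp_force: 0.0
```

```bash
python3 m.py 3; python3 - <<'E'
from h import *
a=eyes.grab_frame("side")[:,:,::-1];b=cv2.imread("pics/last.png")
cv2.imwrite("pics/side1.png",a)
f=lambda i,x,y,w,h,k:cv2.resize(i[y:y+h,x:x+w],None,fx=k,fy=k,interpolation=cv2.INTER_CUBIC)
cv2.imwrite("pics/p2.png",np.hstack([f(b,295,205,70,95,6)[:570,:400],f(a,300,180,70,120,5.7)[:, :399][114:,:]]) if 0 else f(b,285,205,100,95,6))
cv2.imwrite("pics/p3.png",f(a,290,180,110,120,5))
E
```

```text
12.6 0.0 0.0019176741 0.3647 [ 0.4548 -0.5237  0.283 ] [-3.8 -7.8  0.7]
12.65 0.0 0.0019145699 0.3618 [ 0.4564 -0.5206  0.2826] [-0.7 -1.2 -0.6]
12.7 0.0 0.0018965739 0.3584 [ 0.4591 -0.517   0.2825] [0.4 0.1 0.1]
```

View pics/p2.png

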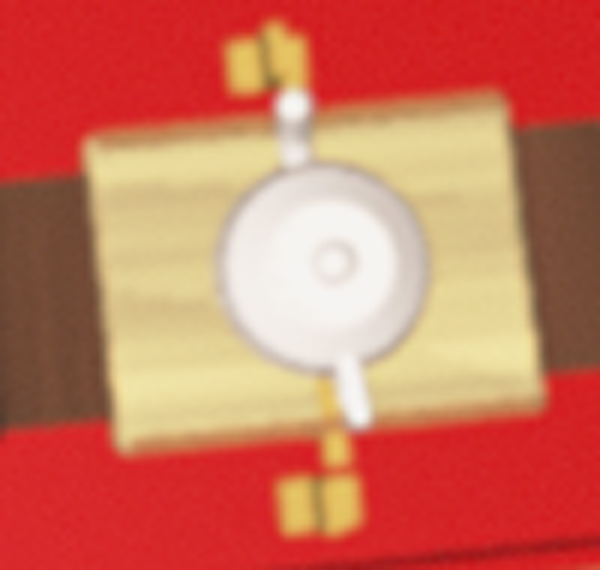

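View pics/p3.png

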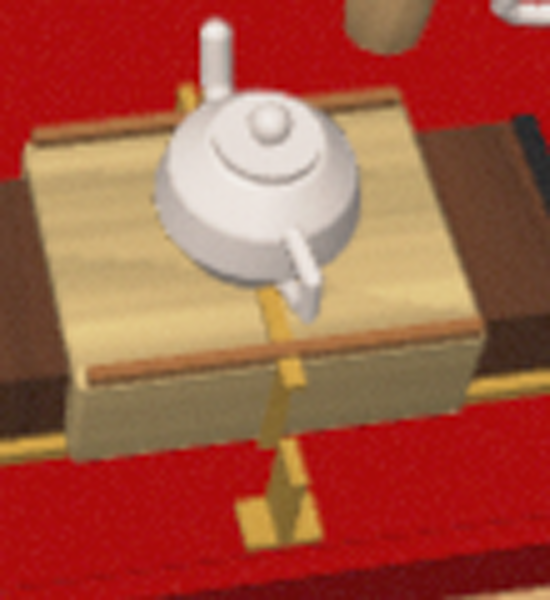

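```bash
python3 - <<'E'
from h import *
def S(n,u,v,z):
    p=world(n,u,v,z);return p.round(4),((p[:2]-M)@E_).round(4)
for nm,a in {"stripe end top":("top",285+336.5/6-.4,205+448/6-.4,.085),"stripe in":("top",285+328/6-.4,205+400/6-.4,.085),"foot near":("top",285+320/6-.4,205+505/6-.4,.014),"foot far":("top",285+266/6-.4,205+66/6-.4,.014),
"side tab":("side",290+291.5/5-.4,180+373/5-.4,.085),"side stripe in":("side",290+273/5-.4,180+310/5-.4,.085),"side stripe far":("side",290+188/5-.4,180+97/5-.4,.085),"side pegtop":("side",290+292.5/5-.4,180+463/5-.4,.06),"side foot":("side",290+280/5-.4,180+522/5-.4,.014)}.items(): print(nm,*S(*a))
E
python3 m.py 1
```

```text
stripe end top [ 0.4695 -0.1568  0.085 ] 0.0008
stripe in [ 0.4872 -0.1541  0.085 ] -0.0003
foot near [ 0.4464 -0.1577  0.014 ] -0.0005
foot far [ 0.6218 -0.1398  0.014 ] -0.0019
side tab [ 0.4706 -0.157   0.085 ] 0.0011
side stripe in [ 0.4991 -0.1542  0.085 ] 0.001
side stripe far [ 0.6053 -0.1345  0.085 ] -0.0086
side pegtop [ 0.4467 -0.157   0.06  ] -0.0011
side foot [ 0.4471 -0.1582  0.014 ] 0.0001
12.8 0.0 0.0019026605 0.3546 [ 0.4625 -0.5128  0.2826] [ 0.2  0.7 -0.1]
```

Request:
{"op": "arm_command", "data": {
  "steps": [
    {"dx": 0, "dy": 0, "dz": 0, "spin": 0, "jaw": 0},
    {"dx": 0, "dy": 0, "dz": 0, "spin": 0, "jaw": 0},
    {"dx": 0, "dy": 0, "dz": 0, "spin": 0, "jaw": 0},
    {"dx": 0, "dy": 0, "dz": 0, "spin": 0, "jaw": 0},
    {"dx": 0, "dy": 0, "dz": 0, "spin": 0, "jaw": 0},
    {"dx": 0, "dy": 0, "dz": 0, "spin": 0, "jaw": 0},
    {"dx": 0, "dy": 0, "dz": 0, "spin": 0, "jaw": 0},
    {"dx": 0, "dy": 0, "dz": 0, "spin": 0, "jaw": 0}
  ]
}}

```text
time_s: 13.65
ee_pos: [0.4624, -0.5134, 0.2829]
tool_rot: [0.0, 0.999, 0.047, -0.0]
contact_force: [0.4, 0.1, -0.1]
width: 0.001
grasp_force: 0.0
```

```bash
python3 m.py 1; python3 -c "
from cell import arm
print(arm.job_done())"
```

```text
13.65 0.0 0.0019062893 0.3551 [ 0.4623 -0.5134  0.2829] [ 0.2 -0.2 -0.3]
the job is handed in; nothing more can be done
None
```

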